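Rack four pistons in cylinder order

TASK

Move the four pistons one by one from the steel wash rack to the pegs of the wooden build rack, keeping their order: the piston nearest the wash rack's yellow end goes over the peg nearest the build rack's yellow end, the next one over the next peg, and so on along the row. Stand each fully down on the board, crown up and over its peg; lower them into place rather than dropping them, and do not tip a piston over or disturb the other things on the bench.

Things in the scene. Friction and masses are not known exactly. Their poses are not given: they have to be found in the camera images.
- piston_red_mid (a point): Small aluminium piston with a red paint disc (30 mm) on its flat crown: an upside-down cup, 54 mm across, 50 mm tall, 44 mm across inside, crown 8 mm thick, about 0.15 kg. It starts on the red pad, over the pad's stub. The point is its centre, 25 mm above its lower rim; z points up through the crown. Any yaw; grip it across any diameter.
- piston_blue_mid (a point): Small aluminium piston with a blue paint disc (30 mm) on its flat crown: an upside-down cup, 54 mm across, 50 mm tall, 44 mm across inside, crown 8 mm thick, about 0.15 kg. It starts on the blue pad, over the pad's stub. The point is its centre, 25 mm above its lower rim; z points up through the crown. Any yaw; grip it across any diameter.
- piston_green_mid (a point): Small aluminium piston with a green paint disc (30 mm) on its flat crown: an upside-down cup, 54 mm across, 50 mm tall, 44 mm across inside, crown 8 mm thick, about 0.15 kg. It starts on the green pad, over the pad's stub. The point is its centre, 25 mm above its lower rim; z points up through the crown. Any yaw; grip it across any diameter.
- piston_black_mid (a point): Small aluminium piston with a black paint disc (30 mm) on its flat crown: an upside-down cup, 54 mm across, 50 mm tall, 44 mm across inside, crown 8 mm thick, about 0.15 kg. It starts on the black pad, over the pad's stub. The point is its centre, 25 mm above its lower rim; z points up through the crown. Any yaw; grip it across any diameter.
- pad_red: Fixed red pad, 70 x 70 mm, 8 mm thick, with a 14 mm wide stub rising 12 mm in its middle; one of four in a row 78 mm apart on the steel wash rack (90 x 384 mm). Origin: centre of its underside, 12 mm above the bench (top face at 20 mm). y runs along the row, x across it, z up. It stays put and shows the starting order even when empty.
- pad_blue: Fixed blue pad, 70 x 70 mm, 8 mm thick, with a 14 mm wide stub rising 12 mm in its middle; one of four in a row 78 mm apart on the steel wash rack (90 x 384 mm). Origin: centre of its underside, 12 mm above the bench (top face at 20 mm). y runs along the row, x across it, z up. It stays put and shows the starting order even when empty.
- pad_green: Fixed green pad, 70 x 70 mm, 8 mm thick, with a 14 mm wide stub rising 12 mm in its middle; one of four in a row 78 mm apart on the steel wash rack (90 x 384 mm). Origin: centre of its underside, 12 mm above the bench (top face at 20 mm). y runs along the row, x across it, z up. It stays put and shows the starting order even when empty.
- pad_black: Fixed black pad, 70 x 70 mm, 8 mm thick, with a 14 mm wide stub rising 12 mm in its middle; one of four in a row 78 mm apart on the steel wash rack (90 x 384 mm). Origin: centre of its underside, 12 mm above the bench (top face at 20 mm). y runs along the row, x across it, z up. It stays put and shows the starting order even when empty.
- build_rack: Fixed wooden board, 90 x 384 mm, 20 mm thick, left or right of the wash rack. Origin: centre of its underside, on the bench; y along the row, x across, z up. Four dark pegs, 14 mm across, rising 24 mm above the board, at x = 0, y = -117, -39, 39, 117 mm, each on a darker 64 mm disc. A seated piston stands over the peg, rim flat on the board, with 15 mm of play each way.
- build_end: Fixed yellow end plate, 70 x 24 mm, 6 mm thick, on the build rack at one end of the row, 59 mm from the nearest peg (at either end; the plate at the other end is dark wood). It marks the yellow end of the build rack. Origin: centre of its underside, 20 mm above the bench.
- wash_end: Fixed yellow end plate, 70 x 24 mm, 6 mm thick, on the wash rack at one end of the row, 59 mm from the nearest pad centre (at either end; the plate at the other end is dark steel). It marks the yellow end of the wash rack. Origin: centre of its underside, 12 mm above the bench.
- spanner: Bystander: an open-ended steel spanner lying flat beyond the racks, to be left alone. Origin: on its underside, near the middle of its length.
- grease_tin: Bystander: a green tin 70 mm across and 90 mm tall, standing beyond the racks, to be left alone. Origin: centre of its underside.
Things that resemble listed ones, but are neither listed nor needed, are in the scene too. What is shaped like the part that bears piston_green_mid but orange or purple is not meant.

How it is judged:
By the outcome, as a careful person would: the job done as asked, in the order asked, and still so for the second after the job is handed in, with the robot touching nothing.
It also fails if it takes over 90 s, if anything falls off the work surface, if the arm or the gripper's body presses on something with over 40 N, if the wrist force passes 120 N, or if a joint passes its speed limit or range.

ROBOT

A 7-joint arm with a two-finger parallel gripper is mounted at the origin on the work surface. World frame = base frame: x ahead of the robot, y to its left, z up, the work surface at z = 0. Lengths are in m, angles in rad, forces in N, time in s.
With the tool pointing down it reaches from about 0.425 to 0.875 m from the base axis. Payload 4.7 kg.
Tool frame: the origin (TCP) lies midway between the tips of the shut fingers; the grasp point (between the pads) lies 19 mm behind it; z points along the fingers, y is the direction in which the jaws open and shut (so a half turn about z gives the same grasp; the last joint's range is limited). The gripper opens to 87 mm and grips with 3 to 60 N. Pads are 19 mm wide; open, the fingers measure 117 mm over their backs; the gripper's body (75 mm by 190 mm) begins 51 mm behind the grasp point.
Start: joints at [-1.122, 0.321, -0.07, 1.45, 0.023, 1.371, -0.057], TCP at [0.274, 0.59, 0.223] pointing down, gripper open.
Joint ranges: [-2.86, 2.86], [-0.3, 2.09], [-1.38, 1.24], [0.06, 2.45], [-1.56, 4.7], [0.09, 2.05], [-2.69, 2.69]. Speed limits (rad/s): [2.57, 2.57, 3.14, 3.14, 3.14, 3.14, 3.14].

INTERFACE

Orientations are given as a rotation vector (axis times angle).
In Python, from bench import * gives the robot as it stands. The module is installed in compiled form; this text tells all that it offers.
- The arm moves only by the tool play_rows, never from a script. Its argument "series" is one flat list of numbers, 7 for each row, row after row: the opening in per cent of the stroke, from 0 (shut) to 100 (fully open), then the shift along the tool's x, y, z in m, then the turn, a rotation vector about the tool's x, y, z in degrees. In form: [fingers, tx, ty, tz, rx, ry, rz, fingers, tx, ty, tz, rx, ry, rz, ...]. A call has 1 to 10 rows; each row is the pose to reach, as a shift and turn from the pose commanded when the call began, along the tool's axes at that moment; what a row does not reach only later rows make up. A row lasts 1/12 s, in which the tool goes at most 41.7 mm and 7.16 degrees, less where a joint would pass 70% of its speed; a pose out of reach is approached as far as the arm can. A call with a gripper value outside its range is refused whole. The fingers move at their own pace and stop on an object; "force" is the grip in N (left out, the last holds). Time passes only in rows, so rows that repeat a pose let the fingers close. It gives the time, the measured TCP pose, the force and the opening at its end, in the units of the state.
- get_state(): the state, without advancing time (a new reading comes with each control period).
- get_image(name): name is "scene" or "top" or "wrist"; returns a dict with "frame" (420x560x3 uint8, red, green, blue), "fx", "fy", "cx", "cy" (pixels), "R" (3x3) and "t" (3): a world point X has camera coordinates R X + t. Camera axes: x right, y down, z forward; pixel columns grow to the right and rows downward; lengths in m; the calibration is good to about 2 mm. A picture is of the moment at which its call begins. There is no depth.
- close_job(): hands the job in, once; it reports no verdict.
The state is a dict: "time": time; "joint_positions": joint angles; "qd": joint speeds; "joint_torque": joint torques, N m; "position": TCP position; "tool_rot": TCP orientation; "ft_force": force on the tool from outside, world axes, zero at the start; "torque": the same for the moment, N m; "grip_width": opening from 0.0 (shut) to 1.0 (fully open).
Only numpy, scipy, OpenCV 4.12 (cv2) and the standard library are available. Lean on these libraries where they do the work, as an engineer would, in place of code of your own. Each camera call takes 0.05 s, during which the arm holds its last target.

## Working session

There is one attempt and no reset: what is moved stays moved. The work goes in short steps, Python scripts to look and compute and a tool call to move; the robot and the scene stay as the last step left them, time stands still between calls to the robot, and variables do not carry over. Pictures are saved under pics/ and viewed, and the job is handed in when it is done.

Besides the shell and the picture viewer there is one more tool, called after "Request:" as a command line: name --argument value ..., lists and objects as JSON in quotes. play_rows: Moves the arm, as the interface text tells. Its arguments: {"type":"object","properties":{"series":{"type":"array"},"force":{"type":"number"}},"required":["series"]}

```bash
mkdir -p pics
python3 - <<'E'
from bench import *
import cv2,pickle
s=get_state();print({k:s[k] for k in('time','position','tool_rot','ft_force','grip_width')})
for n in("scene","top","wrist"):
    d=get_image(n);pickle.dump(d,open(f'pics/{n}0.pkl','wb'));cv2.imwrite(f'pics/{n}0.png',d["frame"][:,:,::-1]);print(n,d['fx'],d['cx'],d['cy'],d['R'],d['t'])
E
```

```text
{'time': 0.0, 'position': array([0.27364397, 0.58900369, 0.22146447]), 'tool_rot': array([-6.77551934e-01, -3.06736847e+00,  2.90366433e-03]), 'ft_force': array([-0.29459949,  0.01229003, -0.23738999]), 'grip_width': 1.0021667163145618}
scene 487.9867179546186 277.39789537864937 204.62680230926858 [[-0.30701744  0.95169761  0.00345771]
 [ 0.75847878  0.24687637 -0.60312685]
 [-0.57484801 -0.18254786 -0.79763779]] [ 0.18829951 -0.38726525  1.71302504]
top 455.92111935157004 279.35504061641177 203.54131354244032 [[-0.01464113 -0.99985123 -0.00911948]
 [-0.99648438  0.01534303 -0.08236183]
 [ 0.0824895   0.00788155 -0.99656077]] [-0.00710271  0.57254746  1.07628368]
wrist 341.11419966325786 285.4465189305014 218.86939330352797 [[ 0.42021872  0.90742097 -0.00184802]
 [ 0.87658051 -0.40540863  0.25932692]
 [ 0.23456948 -0.11059397 -0.96578783]] [-0.64870491 -0.03185965  0.3892414 ]
```

View pics/scene0.png

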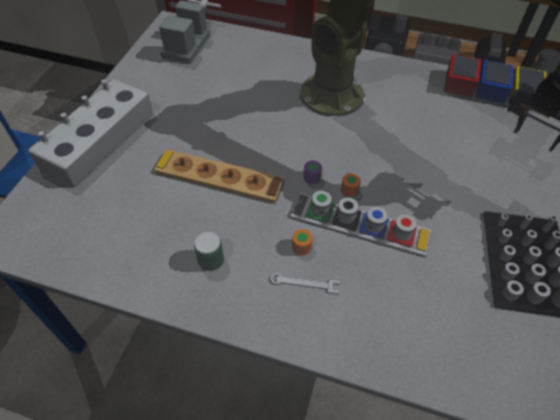

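View pics/top0.png

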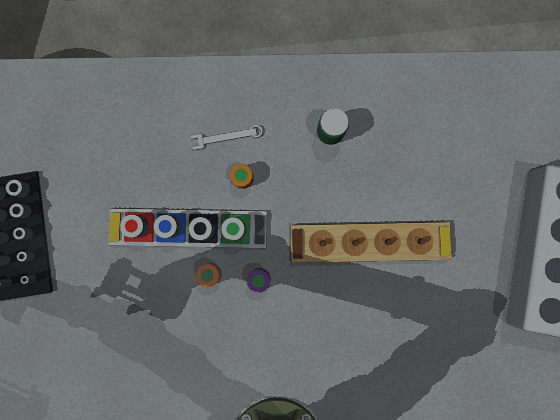

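View pics/wrist0.png

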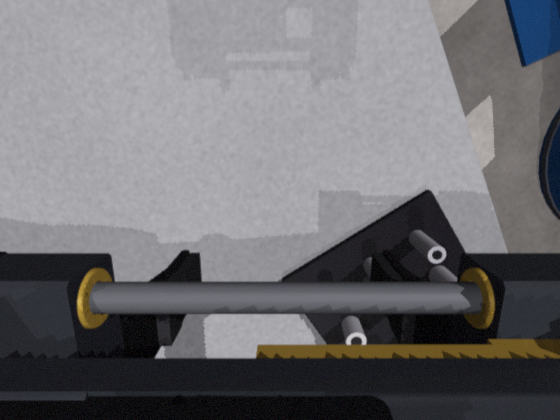

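The steel wash rack is on the left in the top view, with its yellow end at (115,227). From that end the pistons are red (132,227), blue (166,228), black (200,229) and green (233,229). The wooden build rack has its yellow end at right (445,240), and its pegs from there are at about (420,240), (388,241), (355,242) and (322,243). Lookalikes to ignore are orange (241,175), orange (208,274) and purple (258,280), plus the tube rack and the grey block.

```bash
cat > h.py <<'E'
import numpy as np,pickle,cv2
def ray(d,u,v,z):
    c=-d['R'].T@d['t']; r=d['R'].T@np.array([(u-d['cx'])/d['fx'],(v-d['cy'])/d['fy'],1])
    return c+r*(z-c[2])/r[2]
def proj(d,X):
    p=d['R']@np.array(X)+d['t'];return d['cx']+d['fx']*p[0]/p[2],d['cy']+d['fy']*p[1]/p[2]
E
python3 - <<'E'
from h import *
f=cv2.imread('pics/top0.png')
a=cv2.resize(f[195:295,100:280],None,fx=4.4,fy=4.4,interpolation=cv2.INTER_CUBIC)
b=cv2.resize(f[205:275,282:462],None,fx=4.4,fy=4.4,interpolation=cv2.INTER_CUBIC)
cv2.imwrite('pics/a.png',a);cv2.imwrite('pics/b.png',b)
E
```

```text
(no output)
```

View pics/a.png

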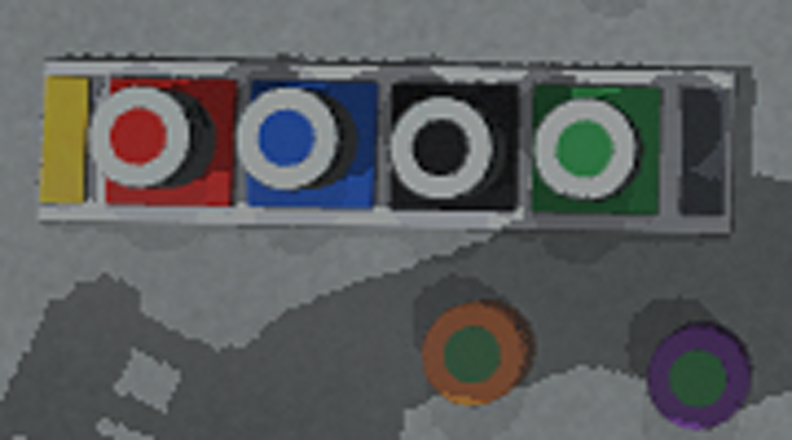

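View pics/b.png

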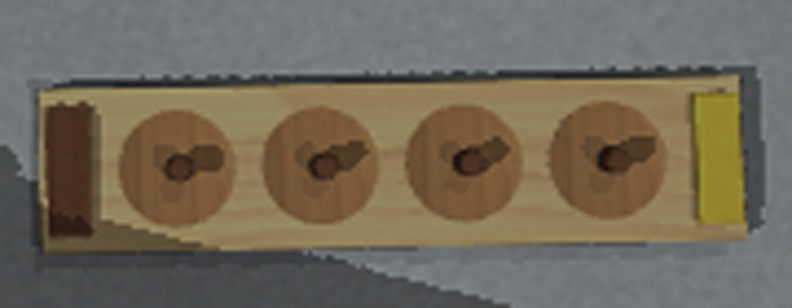

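The crown centres in crop a are red (139,137), blue (287,138), black (441,148) and green (585,148), each sitting on the pad of its own colour. The peg discs in crop b are at (178,167), (320,165), (464,162) and (608,159), with yellow at the right.

```bash
python3 - <<'E'
from h import *
from scipy.spatial.transform import Rotation as R
from bench import get_state
d=pickle.load(open('pics/top0.pkl','rb'))
F=lambda o,x:o+(x+.5)/4.4-.5
P={}
for n,x,y in [('red',139,137),('blue',287,138),('black',441,148),('green',585,148)]:
    P[n]=ray(d,F(100,x),F(195,y),.07);print(n,P[n].round(4),np.linalg.norm(P[n][:2]).round(3))
for n,x,y in [('pad red',171,141),('pad blue',312,145),('pad black',454,147),('pad green',597,149)]:
    print(n,ray(d,F(100,x),F(195,y),.02).round(4))
for n,x,y in [('peg_red',608,159),('peg_blue',464,162),('peg_black',320,165),('peg_green',178,167)]:
    P[n]=ray(d,F(282,x),F(205,y),.02);print(n,P[n].round(4),np.linalg.norm(P[n][:2]).round(3))
for n,x,y in [('orange',472,353),('purple',697,379)]: print(n,ray(d,F(100,x),F(195,y),.05).round(4))
print('orange2',ray(d,241,175,.05).round(4),'tin',ray(d,333,119,.09).round(4),'spanner',ray(d,262,131,0),ray(d,195,142,0))
s=get_state();r=R.from_rotvec(s['tool_rot']);print(s['position'],r.as_matrix().round(4))
d2=pickle.load(open('pics/scene0.pkl','rb'))
for n in P: print(n,np.round(proj(d2,P[n]),1))
E
python3 -c "
import cv2
f=cv2.imread('pics/scene0.png')
cv2.imwrite('pics/c.png',cv2.resize(f[140:260,145:445],None,fx=2.6,fy=2.6,interpolation=2))"
```

```text
red [0.5224 0.3266 0.07  ] 0.616
blue [0.5207 0.2488 0.07  ] 0.577
black [0.5142 0.1679 0.07  ] 0.541
green [0.5131 0.0925 0.07  ] 0.521
pad red [0.5219 0.3256 0.02  ]
pad blue [0.5185 0.248  0.02  ]
pad black [0.5162 0.1699 0.02  ]
pad green [0.514  0.0915 0.02  ]
peg_red [ 0.478 -0.351  0.02 ] 0.593
peg_blue [ 0.4775 -0.2727  0.02  ] 0.55
peg_black [ 0.477  -0.1943  0.02  ] 0.515
peg_green [ 0.4771 -0.1169  0.02  ] 0.491
orange [0.4063 0.1552 0.05  ]
purple [0.391  0.0363 0.05  ]
orange2 [0.6394 0.0739 0.05  ] tin [ 0.76   -0.1424  0.09  ] spanner [0.75680568 0.02517419 0.        ] [0.73170971 0.19279686 0.        ]
[0.27366695 0.58911096 0.22169233] [[-9.070e-01  4.212e-01 -6.000e-04]
 [ 4.212e-01  9.070e-01 -1.400e-03]
 [-1.000e-04 -1.500e-03 -1.000e+00]]
red [404.9 222.4]
blue [376.1 214.6]
black [347.2 205.4]
green [320.6 198.3]
peg_red [181.4 164.1]
peg_blue [205.2 170. ]
peg_black [229.6 176. ]
peg_green [254.  182.2]
```

View pics/c.png

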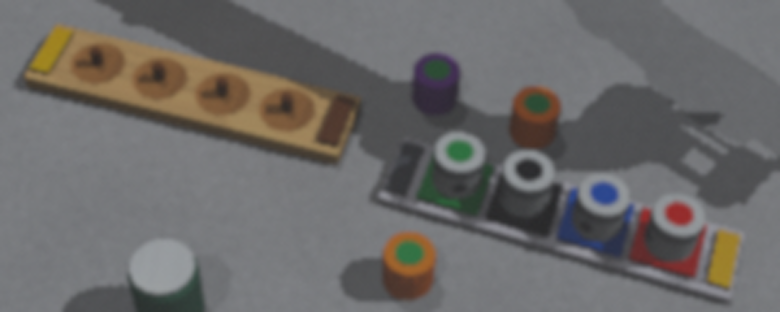

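All the points agree: spacing is 78 mm, pads and pistons line up, and the scene-view projection is within 2 px. I'll grip across the row, with the jaws along world x.

```bash
cat >> h.py <<'E'
from scipy.spatial.transform import Rotation as Rot
RT=np.array([[0,1,0],[1,0,0],[0,0,-1.]])
def delta(x,y,z):
    from bench import get_state
    s=get_state();r=Rot.from_rotvec(s['tool_rot']).as_matrix()
    print('t',round(s['time'],2),'pos',s['position'].round(4),'F',s['ft_force'].round(1),'w',round(s['grip_width'],3),'q7',s['joint_positions'][6].round(2))
    print('shift mm',(r.T@(np.array([x,y,z])-s['position'])*1000).round(1),'turn',np.degrees(Rot.from_matrix(r.T@RT).as_rotvec()).round(2))
E
python3 -c "
from h import *
delta(.522,.326,.2)"
```

```text
t 0.15 pos [0.2737 0.5891 0.2217] F [0.4 1.1 0.2] w 1.0 q7 -0.06
shift mm [-336.1 -134.    21.9] turn [-7.000e-02  5.000e-02  6.509e+01]
```

Request:
play_rows --series '[100, -0.336, -0.134, 0.022, 0, 0, 65, 100, -0.336, -0.134, 0.022, 0, 0, 65, 100, -0.336, -0.134, 0.022, 0, 0, 65, 100, -0.336, -0.134, 0.022, 0, 0, 65, 100, -0.336, -0.134, 0.022, 0, 0, 65, 100, -0.336, -0.134, 0.022, 0, 0, 65, 100, -0.336, -0.134, 0.022, 0, 0, 65, 100, -0.336, -0.134, 0.022, 0, 0, 65, 100, -0.336, -0.134, 0.022, 0, 0, 65, 100, -0.336, -0.134, 0.022, 0, 0, 65]' --force 25

```text
time: 0.98
position: [0.5277, 0.3176, 0.2001]
tool_rot: [2.235, 2.2, -0.002]
ft_force: [-0.3, -1.1, 0.0]
grip_width: 1.002
```

Request:
play_rows --series '[100, 0, 0, 0, 0, 0, 0, 100, 0, 0, 0, 0, 0, 0, 100, 0, 0, 0, 0, 0, 0]'

```text
time: 1.23
position: [0.5207, 0.3284, 0.2004]
tool_rot: [-2.215, -2.227, 0.0]
ft_force: [-0.7, -0.3, -0.3]
grip_width: 1.0
```

```bash
python3 -c "
from h import *
delta(.522,.326,.031)
from bench import *
d=get_image('wrist');cv2.imwrite('pics/w1.png',d['frame'][:,:,::-1])
"
```

```text
t 1.23 pos [0.5207 0.3284 0.2004] F [-0.7 -0.3 -0.3] w 1.0 q7 -0.55
shift mm [ -2.5   1.4 169.4] turn [-0.05 -0.04  0.31]
```

View pics/w1.png

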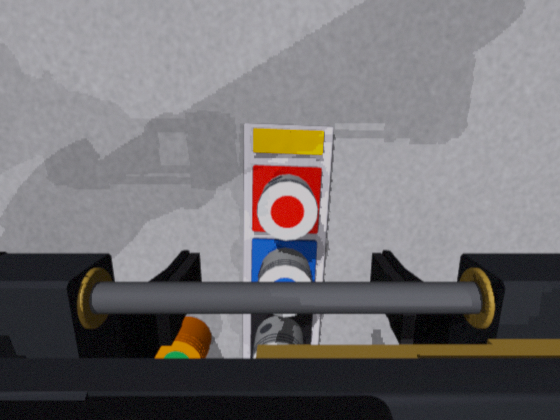

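The wrist view shows the red piston (288,211) centred between the open fingers at u of about 286. Next is the descent.

Request:
play_rows --series '[100, -0.002, 0.001, 0.04, 0, 0, 0, 100, -0.002, 0.001, 0.08, 0, 0, 0, 100, -0.002, 0.001, 0.11, 0, 0, 0, 100, -0.002, 0.001, 0.13, 0, 0, 0, 100, -0.002, 0.001, 0.15, 0, 0, 0, 100, -0.002, 0.001, 0.16, 0, 0, 0, 100, -0.002, 0.001, 0.169, 0, 0, 0, 100, -0.002, 0.001, 0.169, 0, 0, 0, 0, -0.002, 0.001, 0.169, 0, 0, 0, 0, -0.002, 0.001, 0.169, 0, 0, 0]'

```text
time: 2.12
position: [0.524, 0.3253, 0.033]
tool_rot: [2.219, 2.223, 0.004]
ft_force: [-0.3, 0.4, 0.1]
grip_width: 0.919
```

Request:
play_rows --series '[0, 0, 0, 0, 0, 0, 0, 0, 0, 0, 0, 0, 0, 0, 0, 0, 0, 0, 0, 0, 0, 0, 0, 0, 0, 0, 0, 0]'

```text
time: 2.45
position: [0.5232, 0.3246, 0.0321]
tool_rot: [-2.22, -2.223, -0.001]
ft_force: [-1.3, 0.4, 1.3]
grip_width: 0.632
```

Request:
play_rows --series '[0, 0, 0, 0, 0, 0, 0, 0, 0, 0, 0, 0, 0, 0, 0, 0, 0, 0, 0, 0, 0, 0, 0, 0, -0.005, 0, 0, 0, 0, 0, 0, -0.015, 0, 0, 0, 0, 0, 0, -0.04, 0, 0, 0, 0, 0, 0, -0.07, 0, 0, 0, 0, 0, 0, -0.085, 0, 0, 0, 0, 0, 0, -0.085, 0, 0, 0]'

```text
time: 3.2
position: [0.5259, 0.326, 0.1216]
tool_rot: [2.219, 2.222, 0.013]
ft_force: [1.0, 0.0, -0.5]
grip_width: 0.617
```

```bash
python3 -c "
from h import *
delta(.478,-.351,.117)
from bench import *
d=get_image('scene');cv2.imwrite('pics/s1.png',cv2.resize(d['frame'][100:300,140:460,::-1],None,fx=2.4,fy=2.4))
"
```

```text
t 3.2 pos [0.5259 0.326  0.1216] F [ 1.   0.  -0.5] w 0.617 q7 -0.53
shift mm [-676.9  -48.8    0.9] turn [ 0.4  -0.28  0.07]
```

View pics/s1.png

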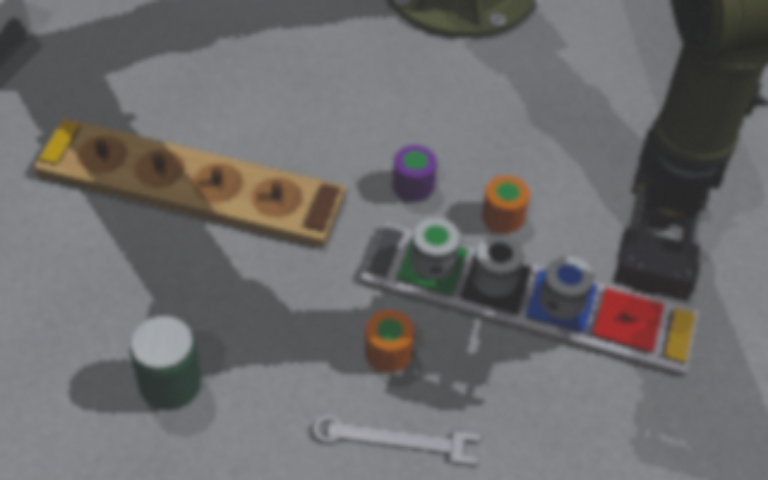

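The red pad is empty and the piston is held. Now I'll carry it across.

Request:
play_rows --series '[0, -0.02, 0, 0, 0, 0, 0, 0, -0.06, -0.004, 0, 0, 0, 0, 0, -0.1, -0.007, 0, 0, 0, 0, 0, -0.14, -0.01, 0, 0, 0, 0, 0, -0.18, -0.013, 0, 0, 0, 0, 0, -0.22, -0.016, 0, 0, 0, 0, 0, -0.26, -0.019, 0, 0, 0, 0, 0, -0.3, -0.022, 0, 0, 0, 0, 0, -0.34, -0.025, 0, 0, 0, 0, 0, -0.38, -0.028, 0, 0, 0, 0]'

```text
time: 4.08
position: [0.494, -0.0574, 0.1152]
tool_rot: [-2.218, -2.222, 0.002]
ft_force: [1.2, -0.7, -0.8]
grip_width: 0.619
```

Request:
play_rows --series '[0, -0.04, -0.003, 0, 0, 0, 0, 0, -0.08, -0.006, 0, 0, 0, 0, 0, -0.12, -0.009, 0, 0, 0, 0, 0, -0.16, -0.012, 0, 0, 0, 0, 0, -0.2, -0.015, 0, 0, 0, 0, 0, -0.24, -0.017, 0, 0, 0, 0, 0, -0.27, -0.019, 0, 0, 0, 0, 0, -0.29, -0.019, 0, 0, 0, 0, 0, -0.296, -0.019, 0, 0, 0, 0, 0, -0.296, -0.019, 0, 0, 0, 0]'

```text
time: 4.92
position: [0.4755, -0.3531, 0.1151]
tool_rot: [-2.222, -2.218, 0.003]
ft_force: [0.6, -0.2, -1.7]
grip_width: 0.616
```

Request:
play_rows --series '[0, 0, 0, 0, 0, 0, 0, 0, 0, 0, 0, 0, 0, 0, 0, 0, 0, 0, 0, 0, 0]'

```text
time: 5.17
position: [0.4779, -0.3494, 0.1162]
tool_rot: [-2.216, -2.226, -0.002]
ft_force: [0.1, -1.0, -1.7]
grip_width: 0.619
```

```bash
python3 -c "
from h import *
delta(.478,-.351,.032)
from bench import *
d=get_image('wrist');cv2.imwrite('pics/w2.png',d['frame'][:,:,::-1])
"
```

```text
t 5.17 pos [ 0.4779 -0.3494  0.1162] F [ 0.1 -1.  -1.7] w 0.619 q7 0.78
shift mm [-1.8  0.1 84.2] turn [-0.   -0.09  0.25]
```

View pics/w2.png

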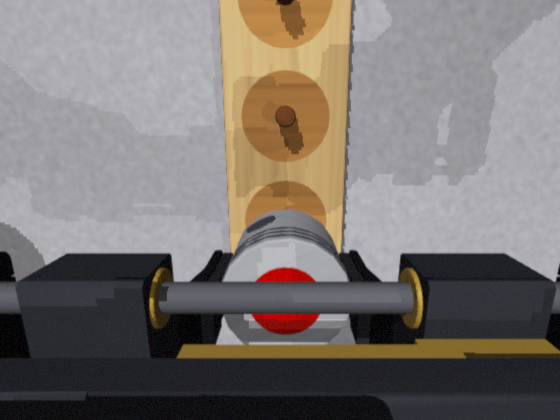

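The red piston is held above its peg and in line with the board. I'll lower it gently.

Request:
play_rows --series '[0, -0.001, 0, 0.025, 0, 0, 0, 0, -0.001, 0, 0.045, 0, 0, 0, 0, -0.001, 0, 0.06, 0, 0, 0, 0, -0.001, 0, 0.07, 0, 0, 0, 0, -0.001, 0, 0.077, 0, 0, 0, 0, -0.001, 0, 0.081, 0, 0, 0, 0, -0.001, 0, 0.083, 0, 0, 0, 0, -0.001, 0, 0.084, 0, 0, 0, 0, -0.001, 0, 0.0845, 0, 0, 0, 0, -0.001, 0, 0.0845, 0, 0, 0]'

```text
time: 6.05
position: [0.4776, -0.3529, 0.0326]
tool_rot: [2.219, 2.222, 0.001]
ft_force: [-0.2, -0.5, -1.1]
grip_width: 0.618
```

Request:
play_rows --series '[0, 0, 0, 0.0005, 0, 0, 0, 0, 0, 0, 0.0005, 0, 0, 0, 0, 0, 0, 0.0005, 0, 0, 0]'

```text
time: 6.3
position: [0.4776, -0.3529, 0.0321]
tool_rot: [2.219, 2.222, 0.001]
ft_force: [0.3, 0.3, 1.3]
grip_width: 0.622
```

```bash
python3 -c "
from h import *
delta(.478,-.351,.032)
from bench import *
d=get_image('scene');cv2.imwrite('pics/s2.png',cv2.resize(d['frame'][110:230,120:320,::-1],None,fx=4,fy=4))
"
```

```text
t 6.3 pos [ 0.4776 -0.3529  0.0321] F [0.3 0.3 1.3] w 0.622 q7 0.84
shift mm [1.9 0.4 0.1] turn [0.06 0.03 0.09]
```

View pics/s2.png

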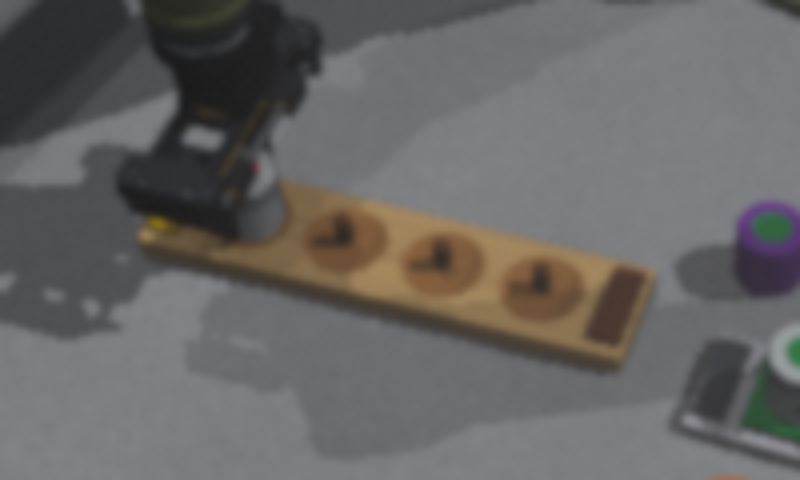

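Force changed sign at the bottom, from -1.1 to +1.3 N (weight to support), so it is down. I'll release and retreat.

Request:
play_rows --series '[100, 0, 0, 0, 0, 0, 0, 100, 0, 0, 0, 0, 0, 0, 100, 0, 0, 0, 0, 0, 0, 100, 0, 0, 0, 0, 0, 0, 100, 0, 0, 0, 0, 0, 0, 100, 0, 0, -0.02, 0, 0, 0, 100, 0, 0, -0.055, 0, 0, 0, 100, 0, 0, -0.09, 0, 0, 0, 100, 0, 0, -0.1, 0, 0, 0, 100, 0, 0, -0.1, 0, 0, 0]'

```text
time: 7.18
position: [0.4791, -0.3542, 0.1351]
tool_rot: [2.215, 2.219, 0.004]
ft_force: [1.2, 0.7, 0.2]
grip_width: 0.994
```

```bash
python3 -c "
from h import *
delta(.5205,.2485,.132)
from bench import *
d=get_image('wrist');cv2.imwrite('pics/w3.png',d['frame'][:,:,::-1])
"
```

```text
t 7.18 pos [ 0.4791 -0.3542  0.1351] F [1.2 0.7 0.2] w 0.994 q7 0.77
shift mm [602.6  42.3   1.7] turn [0.35 0.16 0.08]
```

View pics/w3.png

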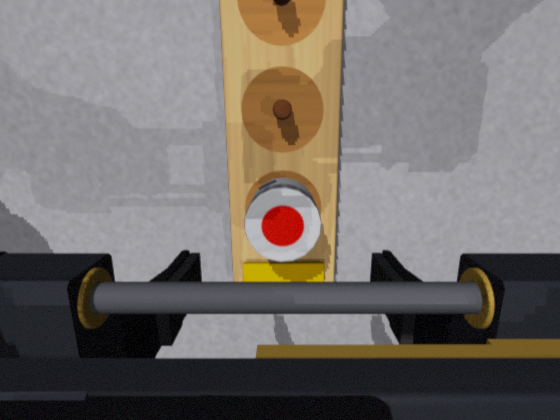

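Red stands upright, crown at (283,226), next to the yellow plate. Next is blue.

Request:
play_rows --series '[100, 0.03, 0, 0, 0, 0, 0, 100, 0.07, 0.004, 0, 0, 0, 0, 100, 0.11, 0.007, 0, 0, 0, 0, 100, 0.15, 0.01, 0, 0, 0, 0, 100, 0.19, 0.013, 0, 0, 0, 0, 100, 0.23, 0.016, 0, 0, 0, 0, 100, 0.27, 0.019, 0, 0, 0, 0, 100, 0.31, 0.022, 0, 0, 0, 0, 100, 0.35, 0.025, 0, 0, 0, 0, 100, 0.39, 0.028, 0, 0, 0, 0]'

```text
time: 8.07
position: [0.5028, 0.0395, 0.1296]
tool_rot: [-2.218, -2.222, 0.004]
ft_force: [0.6, 0.8, 0.2]
grip_width: 1.003
```

Request:
play_rows --series '[100, 0.04, 0.003, 0, 0, 0, 0, 100, 0.08, 0.006, 0, 0, 0, 0, 100, 0.12, 0.009, 0, 0, 0, 0, 100, 0.16, 0.012, 0, 0, 0, 0, 100, 0.19, 0.014, 0, 0, 0, 0, 100, 0.205, 0.015, 0, 0, 0, 0, 100, 0.211, 0.015, 0, 0, 0, 0, 100, 0.211, 0.015, 0, 0, 0, 0, 100, 0.211, 0.015, 0, 0, 0, 0, 100, 0.211, 0.015, 0, 0, 0, 0]'

```text
time: 8.9
position: [0.5196, 0.2455, 0.1312]
tool_rot: [2.223, 2.219, -0.002]
ft_force: [0.4, -0.3, -0.6]
grip_width: 0.998
```

```bash
python3 -c "
from h import *
delta(.5205,.2485,.032)
from bench import *
d=get_image('wrist');cv2.imwrite('pics/w4.png',d['frame'][:,:,::-1])
"
```

```text
t 8.9 pos [0.5196 0.2455 0.1312] F [ 0.4 -0.3 -0.6] w 0.998 q7 -0.43
shift mm [ 3.1  1.  99.2] turn [-0.03  0.08 -0.11]
```

View pics/w4.png

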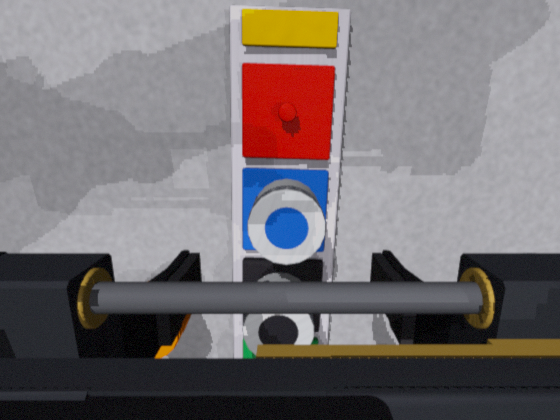

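Blue (287,229) is centred between the fingers.

Request:
play_rows --series '[100, 0.003, 0.001, 0.03, 0, 0, 0, 100, 0.003, 0.001, 0.055, 0, 0, 0, 100, 0.003, 0.001, 0.075, 0, 0, 0, 100, 0.003, 0.001, 0.09, 0, 0, 0, 100, 0.003, 0.001, 0.099, 0, 0, 0, 100, 0.003, 0.001, 0.099, 0, 0, 0, 100, 0.003, 0.001, 0.099, 0, 0, 0, 0, 0.003, 0.001, 0.099, 0, 0, 0, 0, 0.003, 0.001, 0.099, 0, 0, 0, 0, 0.003, 0.001, 0.099, 0, 0, 0]'

```text
time: 9.78
position: [0.521, 0.2518, 0.0338]
tool_rot: [2.22, 2.223, 0.003]
ft_force: [0.7, -0.3, 0.3]
grip_width: 0.854
```

Request:
play_rows --series '[0, 0, 0, 0, 0, 0, 0, 0, 0, 0, 0, 0, 0, 0, 0, 0, 0, 0, 0, 0, 0, 0, 0, 0, 0, 0, 0, 0, 0, 0, 0, 0, 0, 0, 0, 0, 0, 0, 0, 0, 0, 0]'

```text
time: 10.28
position: [0.5203, 0.2516, 0.0328]
tool_rot: [-2.22, -2.223, -0.0]
ft_force: [-0.3, -0.2, 2.0]
grip_width: 0.607
```

Request:
play_rows --series '[0, 0, 0, -0.005, 0, 0, 0, 0, 0, 0, -0.015, 0, 0, 0, 0, 0, 0, -0.04, 0, 0, 0, 0, 0, 0, -0.065, 0, 0, 0, 0, 0, 0, -0.08, 0, 0, 0, 0, 0, 0, -0.085, 0, 0, 0, 0, 0, 0, -0.085, 0, 0, 0, 0, 0, 0, -0.085, 0, 0, 0]'

```text
time: 10.95
position: [0.5198, 0.2513, 0.1171]
tool_rot: [-2.219, -2.223, 0.001]
ft_force: [0.2, 0.9, -2.9]
grip_width: 0.609
```

```bash
python3 -c "
from h import *
delta(.4775,-.2727,.117)
from bench import *
d=get_image('wrist');cv2.imwrite('pics/w5.png',d['frame'][:,:,::-1])
"
```

```text
t 10.95 pos [0.5198 0.2513 0.1171] F [ 0.2  0.9 -2.9] w 0.609 q7 -0.43
shift mm [-5.239e+02 -4.310e+01  3.000e-01] turn [-0.04  0.02  0.09]
```

View pics/w5.png

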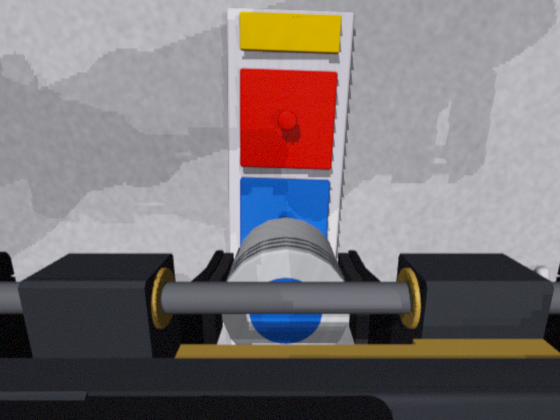

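Blue is held upright. I'll carry it to the second peg.

Request:
play_rows --series '[0, -0.02, 0, 0, 0, 0, 0, 0, -0.06, -0.004, 0, 0, 0, 0, 0, -0.1, -0.008, 0, 0, 0, 0, 0, -0.14, -0.011, 0, 0, 0, 0, 0, -0.18, -0.014, 0, 0, 0, 0, 0, -0.22, -0.018, 0, 0, 0, 0, 0, -0.26, -0.021, 0, 0, 0, 0, 0, -0.3, -0.024, 0, 0, 0, 0, 0, -0.34, -0.027, 0, 0, 0, 0, 0, -0.38, -0.03, 0, 0, 0, 0]'

```text
time: 11.83
position: [0.4892, -0.1302, 0.1163]
tool_rot: [-2.218, -2.222, 0.002]
ft_force: [1.5, -1.3, -2.1]
grip_width: 0.61
```

Request:
play_rows --series '[0, -0.04, -0.004, 0, 0, 0, 0, 0, -0.08, -0.007, 0, 0, 0, 0, 0, -0.11, -0.01, 0, 0, 0, 0, 0, -0.13, -0.012, 0, 0, 0, 0, 0, -0.14, -0.012, 0, 0, 0, 0, 0, -0.1425, -0.012, 0, 0, 0, 0, 0, -0.1425, -0.012, 0, 0, 0, 0, 0, -0.1425, -0.012, 0, 0, 0, 0, 0, -0.1425, -0.012, 0, 0, 0, 0]'

```text
time: 12.58
position: [0.4796, -0.2688, 0.1171]
tool_rot: [-2.215, -2.226, -0.001]
ft_force: [0.1, 0.5, -1.6]
grip_width: 0.612
```

```bash
python3 -c "
from h import *
delta(.4775,-.271,.032)
from bench import *
d=get_image('wrist');cv2.imwrite('pics/w6.png',d['frame'][:,:,::-1])
"
```

```text
t 12.58 pos [ 0.4796 -0.2688  0.1171] F [ 0.1  0.5 -1.6] w 0.612 q7 0.6
shift mm [-2.3 -2.1 85.1] turn [-0.03 -0.08  0.27]
```

View pics/w6.png

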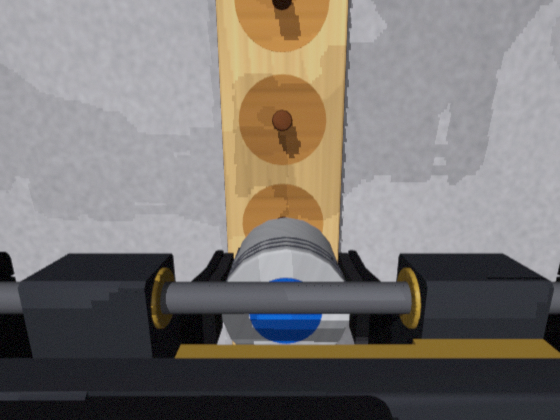

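Alignment is good. I'll lower it 85 mm.

Request:
play_rows --series '[0, -0.002, -0.002, 0.025, 0, 0, 0, 0, -0.002, -0.002, 0.045, 0, 0, 0, 0, -0.002, -0.002, 0.06, 0, 0, 0, 0, -0.002, -0.002, 0.07, 0, 0, 0, 0, -0.002, -0.002, 0.077, 0, 0, 0, 0, -0.002, -0.002, 0.081, 0, 0, 0, 0, -0.002, -0.002, 0.083, 0, 0, 0, 0, -0.002, -0.002, 0.084, 0, 0, 0, 0, -0.002, -0.002, 0.085, 0, 0, 0, 0, -0.002, -0.002, 0.085, 0, 0, 0]'

```text
time: 13.47
position: [0.4775, -0.2733, 0.033]
tool_rot: [2.219, 2.223, 0.001]
ft_force: [-0.4, 0.3, -2.0]
grip_width: 0.603
```

Request:
play_rows --series '[0, 0, 0, 0, 0, 0, 0, 0, 0, 0, 0, 0, 0, 0, 0, 0, 0, 0, 0, 0, 0]'

```text
time: 13.72
position: [0.4773, -0.2732, 0.0328]
tool_rot: [2.219, 2.223, 0.001]
ft_force: [0.5, -0.6, -2.4]
grip_width: 0.608
```

Force still reads -2.4 N, so the weight is still hanging. I'll lower it a bit more.

Request:
play_rows --series '[0, 0, 0, 0.0005, 0, 0, 0, 0, 0, 0, 0.001, 0, 0, 0, 0, 0, 0, 0.001, 0, 0, 0, 0, 0, 0, 0.001, 0, 0, 0]'

```text
time: 14.05
position: [0.4773, -0.2732, 0.0327]
tool_rot: [-2.22, -2.223, -0.001]
ft_force: [-2.5, 2.3, 7.6]
grip_width: 0.605
```

Contact is 7.6 N, so it is down on the board. I'll release.

Request:
play_rows --series '[100, 0, 0, 0, 0, 0, 0, 100, 0, 0, 0, 0, 0, 0, 100, 0, 0, 0, 0, 0, 0, 100, 0, 0, 0, 0, 0, 0, 100, 0, 0, 0, 0, 0, 0, 100, 0, 0, -0.02, 0, 0, 0, 100, 0, 0, -0.055, 0, 0, 0, 100, 0, 0, -0.09, 0, 0, 0, 100, 0, 0, -0.1, 0, 0, 0, 100, 0, 0, -0.1, 0, 0, 0]'

```text
time: 14.88
position: [0.4793, -0.2743, 0.1349]
tool_rot: [2.215, 2.219, 0.005]
ft_force: [-0.2, -0.4, -0.5]
grip_width: 0.997
```

```bash
python3 -c "
from h import *
delta(.5142,.168,.132)
from bench import *
d=get_image('wrist');cv2.imwrite('pics/w7.png',d['frame'][:,:,::-1])
"
```

```text
t 14.88 pos [ 0.4793 -0.2743  0.1349] F [-0.2 -0.4 -0.5] w 0.997 q7 0.6
shift mm [442.2  35.6   2.4] turn [0.38 0.1  0.09]
```

View pics/w7.png

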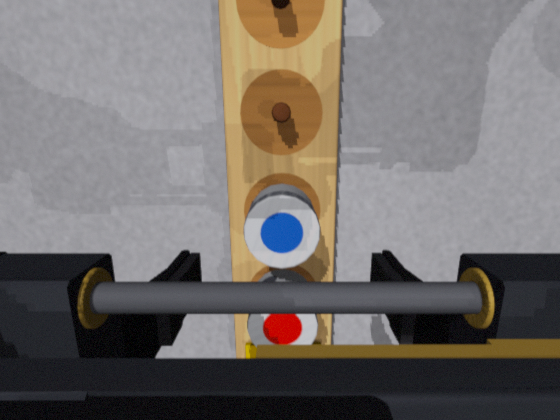

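Blue (282,232) is upright on peg 2, beside red. Next is black.

Request:
play_rows --series '[100, 0.03, 0.002, 0, 0, 0, 0, 100, 0.07, 0.006, 0, 0, 0, 0, 100, 0.11, 0.009, 0, 0, 0, 0, 100, 0.15, 0.012, 0, 0, 0, 0, 100, 0.19, 0.016, 0, 0, 0, 0, 100, 0.23, 0.019, 0, 0, 0, 0, 100, 0.27, 0.023, 0, 0, 0, 0, 100, 0.31, 0.026, 0, 0, 0, 0, 100, 0.35, 0.029, 0, 0, 0, 0, 100, 0.39, 0.032, 0, 0, 0, 0]'

```text
time: 15.77
position: [0.5068, 0.1187, 0.1294]
tool_rot: [-2.218, -2.222, 0.005]
ft_force: [0.3, -0.7, 0.5]
grip_width: 1.004
```

Request:
play_rows --series '[100, 0.03, 0.003, 0, 0, 0, 0, 100, 0.045, 0.005, 0, 0, 0, 0, 100, 0.051, 0.005, 0, 0, 0, 0, 100, 0.051, 0.005, 0, 0, 0, 0, 100, 0.051, 0.005, 0, 0, 0, 0, 100, 0.051, 0.005, 0, 0, 0, 0]'

```text
time: 16.27
position: [0.5135, 0.1651, 0.1312]
tool_rot: [2.223, 2.219, -0.002]
ft_force: [-0.7, -0.6, -0.8]
grip_width: 0.999
```

```bash
python3 -c "
from h import *
delta(.5142,.168,.032)
from bench import *
d=get_image('wrist');cv2.imwrite('pics/w8.png',d['frame'][:,:,::-1])
"
```

```text
t 16.27 pos [0.5135 0.1651 0.1312] F [-0.7 -0.6 -0.8] w 0.999 q7 -0.31
shift mm [ 3.   0.8 99.2] turn [-0.03  0.07 -0.11]
```

View pics/w8.png

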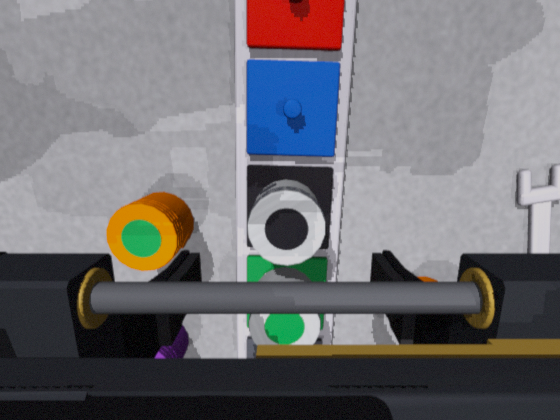

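Black (287,229) is centred. The orange lookalike is about 80 mm from the piston's edge, outside the fingers' 58 mm half-span.

Request:
play_rows --series '[100, 0.001, 0.001, 0.03, 0, 0, 0, 100, 0.001, 0.001, 0.055, 0, 0, 0, 100, 0.001, 0.001, 0.075, 0, 0, 0, 100, 0.001, 0.001, 0.09, 0, 0, 0, 100, 0.001, 0.001, 0.099, 0, 0, 0, 100, 0.001, 0.001, 0.099, 0, 0, 0, 100, 0.001, 0.001, 0.099, 0, 0, 0, 0, 0.001, 0.001, 0.099, 0, 0, 0, 0, 0.001, 0.001, 0.099, 0, 0, 0, 0, 0.001, 0.001, 0.099, 0, 0, 0]'

```text
time: 17.15
position: [0.5152, 0.1692, 0.0337]
tool_rot: [2.219, 2.223, 0.003]
ft_force: [0.6, -0.5, 0.6]
grip_width: 0.856
```

Request:
play_rows --series '[0, 0, 0, 0, 0, 0, 0, 0, 0, 0, 0, 0, 0, 0, 0, 0, 0, 0, 0, 0, 0, 0, 0, 0, 0, 0, 0, 0, 0, 0, 0, 0, 0, 0, 0, 0, 0, 0, 0, 0, 0, 0]'

```text
time: 17.65
position: [0.5144, 0.1691, 0.0328]
tool_rot: [-2.22, -2.223, -0.0]
ft_force: [-1.2, -0.4, 2.4]
grip_width: 0.609
```

Request:
play_rows --series '[0, 0, 0, -0.005, 0, 0, 0, 0, 0, 0, -0.015, 0, 0, 0, 0, 0, 0, -0.04, 0, 0, 0, 0, 0, 0, -0.065, 0, 0, 0, 0, 0, 0, -0.08, 0, 0, 0, 0, 0, 0, -0.085, 0, 0, 0, 0, 0, 0, -0.085, 0, 0, 0, 0, 0, 0, -0.085, 0, 0, 0]'

```text
time: 18.32
position: [0.514, 0.1689, 0.1172]
tool_rot: [-2.219, -2.223, 0.001]
ft_force: [-0.2, -0.3, -1.7]
grip_width: 0.611
```

```bash
python3 -c "
from h import *
delta(.477,-.1943,.117)
from bench import *
d=get_image('wrist');cv2.imwrite('pics/w9.png',d['frame'][:,:,::-1])
"
```

```text
t 18.32 pos [0.514  0.1689 0.1172] F [-0.2 -0.3 -1.7] w 0.611 q7 -0.31
shift mm [-3.631e+02 -3.760e+01  3.000e-01] turn [-0.02  0.    0.1 ]
```

View pics/w9.png

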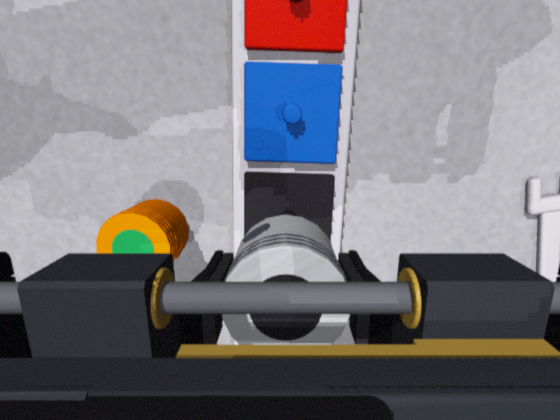

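Black is held upright above its pad and the orange piston has not moved. I'll check the state before carrying on.

```bash
python3 -c "
from h import *
delta(.477,-.1935,.117)"
```

```text
t 18.37 pos [0.5135 0.1687 0.1165] F [ 0.7  0.  -1. ] w 0.61 q7 -0.31
shift mm [-3.621e+02 -3.710e+01 -2.000e-01] turn [-0.09  0.04  0.09]
```

Request:
play_rows --series '[0, -0.02, -0.002, 0, 0, 0, 0, 0, -0.06, -0.006, 0, 0, 0, 0, 0, -0.1, -0.01, 0, 0, 0, 0, 0, -0.14, -0.014, 0, 0, 0, 0, 0, -0.18, -0.018, 0, 0, 0, 0, 0, -0.22, -0.022, 0, 0, 0, 0, 0, -0.26, -0.026, 0, 0, 0, 0, 0, -0.3, -0.03, 0, 0, 0, 0, 0, -0.33, -0.034, 0, 0, 0, 0, 0, -0.35, -0.036, 0, 0, 0, 0]'

```text
time: 19.2
position: [0.4766, -0.1851, 0.1164]
tool_rot: [-2.224, -2.218, 0.004]
ft_force: [0.5, -0.1, -1.3]
grip_width: 0.608
```

Request:
play_rows --series '[0, -0.01, -0.001, 0, 0, 0, 0, 0, -0.012, -0.001, 0, 0, 0, 0, 0, -0.012, -0.001, 0, 0, 0, 0, 0, -0.012, -0.001, 0, 0, 0, 0, 0, -0.012, -0.001, 0, 0, 0, 0, 0, -0.012, -0.001, 0, 0, 0, 0]'

```text
time: 19.7
position: [0.4784, -0.1914, 0.1174]
tool_rot: [-2.216, -2.226, -0.001]
ft_force: [0.4, -1.0, -0.6]
grip_width: 0.61
```

```bash
python3 -c "
from h import *
delta(.477,-.1935,.032)
from bench import *
d=get_image('wrist');cv2.imwrite('pics/w10.png',d['frame'][:,:,::-1])
"
```

```text
t 19.7 pos [ 0.4784 -0.1914  0.1174] F [ 0.4 -1.  -0.6] w 0.61 q7 0.41
shift mm [-2.1 -1.4 85.4] turn [-0.01 -0.03  0.25]
```

View pics/w10.png

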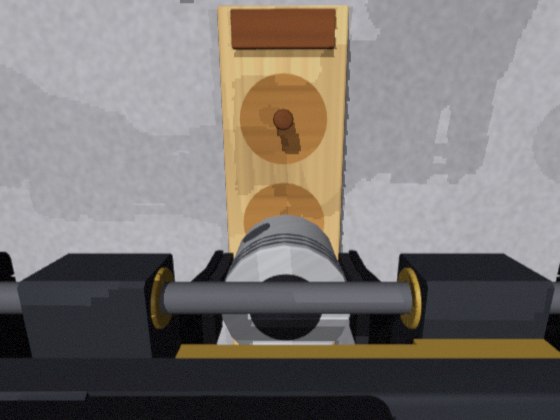

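Black is in line over peg 3, and the free peg 4 disc shows at (284,119). I'll lower it.

Request:
play_rows --series '[0, -0.001, -0.001, 0.025, 0, 0, 0, 0, -0.001, -0.001, 0.045, 0, 0, 0, 0, -0.001, -0.001, 0.06, 0, 0, 0, 0, -0.001, -0.001, 0.07, 0, 0, 0, 0, -0.001, -0.001, 0.077, 0, 0, 0, 0, -0.001, -0.001, 0.081, 0, 0, 0, 0, -0.001, -0.001, 0.083, 0, 0, 0, 0, -0.001, -0.001, 0.084, 0, 0, 0, 0, -0.001, -0.001, 0.085, 0, 0, 0, 0, -0.001, -0.001, 0.085, 0, 0, 0]'

```text
time: 20.58
position: [0.4774, -0.1942, 0.033]
tool_rot: [2.219, 2.223, 0.001]
ft_force: [-1.0, -0.8, -0.7]
grip_width: 0.61
```

Request:
play_rows --series '[0, 0, 0, 0.0005, 0, 0, 0, 0, 0, 0, 0.0005, 0, 0, 0, 0, 0, 0, 0.0005, 0, 0, 0, 0, 0, 0, 0.0005, 0, 0, 0]'

```text
time: 20.92
position: [0.4774, -0.1942, 0.0328]
tool_rot: [2.219, 2.223, 0.001]
ft_force: [-2.0, 0.9, 6.0]
grip_width: 0.608
```

Contact is 6 N, so it is seated. I'll release.

Request:
play_rows --series '[100, 0, 0, 0, 0, 0, 0, 100, 0, 0, 0, 0, 0, 0, 100, 0, 0, 0, 0, 0, 0, 100, 0, 0, 0, 0, 0, 0, 100, 0, 0, 0, 0, 0, 0, 100, 0, 0, -0.02, 0, 0, 0, 100, 0, 0, -0.055, 0, 0, 0, 100, 0, 0, -0.09, 0, 0, 0, 100, 0, 0, -0.1, 0, 0, 0, 100, 0, 0, -0.1, 0, 0, 0]'

```text
time: 21.75
position: [0.4794, -0.1948, 0.1353]
tool_rot: [2.216, 2.22, 0.007]
ft_force: [-0.2, -0.5, -0.7]
grip_width: 1.001
```

```bash
python3 -c "
from h import *
delta(.5131,.0925,.132)
from bench import *
d=get_image('wrist');cv2.imwrite('pics/w11.png',d['frame'][:,:,::-1])
"
```

```text
t 21.75 pos [ 0.4794 -0.1948  0.1353] F [-0.2 -0.5 -0.7] w 1.001 q7 0.4
shift mm [287.3  34.2   3.4] turn [0.39 0.03 0.09]
```

View pics/w11.png

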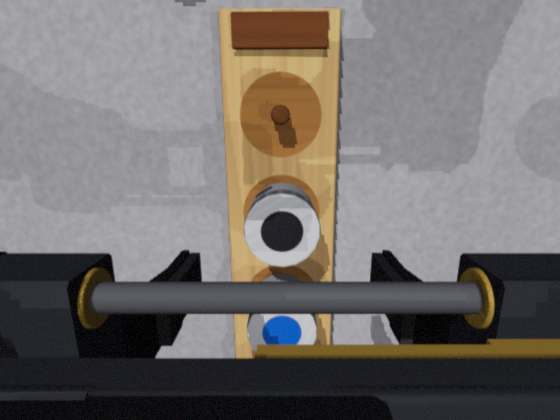

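Black (282,231) is upright on peg 3. Green is next.

Request:
play_rows --series '[100, 0.03, 0.003, 0, 0, 0, 0, 100, 0.07, 0.008, 0, 0, 0, 0, 100, 0.11, 0.013, 0, 0, 0, 0, 100, 0.15, 0.018, 0, 0, 0, 0, 100, 0.19, 0.023, 0, 0, 0, 0, 100, 0.23, 0.028, 0, 0, 0, 0, 100, 0.26, 0.032, 0, 0, 0, 0, 100, 0.28, 0.035, 0, 0, 0, 0, 100, 0.286, 0.036, 0, 0, 0, 0, 100, 0.286, 0.036, 0, 0, 0, 0]'

```text
time: 22.63
position: [0.5114, 0.0934, 0.1302]
tool_rot: [-2.215, -2.226, 0.005]
ft_force: [-0.9, -0.2, -0.3]
grip_width: 1.003
```

Request:
play_rows --series '[100, 0, 0, 0, 0, 0, 0, 100, 0, 0, 0, 0, 0, 0, 100, 0, 0, 0, 0, 0, 0]'

```text
time: 22.88
position: [0.5123, 0.0898, 0.1318]
tool_rot: [2.223, 2.22, -0.001]
ft_force: [-0.2, -0.4, -0.1]
grip_width: 1.002
```

```bash
python3 -c "
from h import *
delta(.5131,.0925,.032)
from bench import *
d=get_image('wrist');cv2.imwrite('pics/w12.png',d['frame'][:,:,::-1])
"
```

```text
t 22.88 pos [0.5123 0.0898 0.1318] F [-0.2 -0.4 -0.1] w 1.002 q7 -0.18
shift mm [ 2.8  0.8 99.8] turn [-0.03  0.03 -0.1 ]
```

View pics/w12.png

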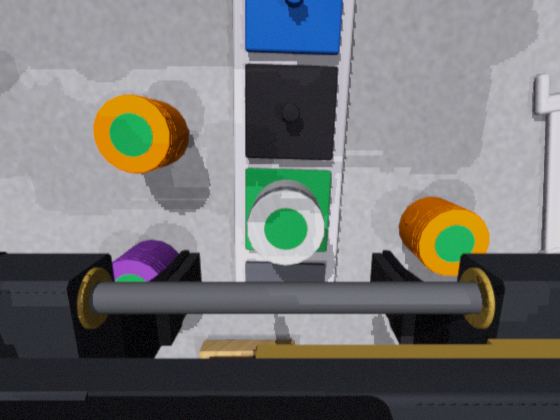

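The steel piston with the green disc on the green pad is at (286,228), centred. The orange ones (131,134) and (454,243) and the purple one (135,280) lie outside the fingers.

Request:
play_rows --series '[100, 0.001, 0.001, 0.03, 0, 0, 0, 100, 0.001, 0.001, 0.055, 0, 0, 0, 100, 0.001, 0.001, 0.075, 0, 0, 0, 100, 0.001, 0.001, 0.09, 0, 0, 0, 100, 0.001, 0.001, 0.099, 0, 0, 0, 100, 0.001, 0.001, 0.0995, 0, 0, 0, 100, 0.001, 0.001, 0.0995, 0, 0, 0, 0, 0.001, 0.001, 0.0995, 0, 0, 0, 0, 0.001, 0.001, 0.0995, 0, 0, 0, 0, 0.001, 0.001, 0.0995, 0, 0, 0]'

```text
time: 23.77
position: [0.5143, 0.0932, 0.0336]
tool_rot: [2.219, 2.223, 0.003]
ft_force: [0.3, -0.2, 0.4]
grip_width: 0.852
```

Request:
play_rows --series '[0, 0, 0, 0, 0, 0, 0, 0, 0, 0, 0, 0, 0, 0, 0, 0, 0, 0, 0, 0, 0, 0, 0, 0, 0, 0, 0, 0, 0, 0, 0, 0, 0, 0, 0, 0, 0, 0, 0, 0, 0, 0]'

```text
time: 24.27
position: [0.5133, 0.093, 0.0327]
tool_rot: [-2.219, -2.223, 0.0]
ft_force: [-2.0, -0.2, 3.0]
grip_width: 0.601
```

Request:
play_rows --series '[0, 0, 0, -0.005, 0, 0, 0, 0, 0, 0, -0.015, 0, 0, 0, 0, 0, 0, -0.04, 0, 0, 0, 0, 0, 0, -0.065, 0, 0, 0, 0, 0, 0, -0.08, 0, 0, 0, 0, 0, 0, -0.085, 0, 0, 0, 0, 0, 0, -0.085, 0, 0, 0, 0, 0, 0, -0.085, 0, 0, 0]'

```text
time: 24.93
position: [0.5131, 0.0929, 0.1172]
tool_rot: [-2.22, -2.223, 0.0]
ft_force: [-0.0, 0.6, -2.2]
grip_width: 0.603
```

```bash
python3 -c "
from h import *
delta(.477,-.1163,.117)
from bench import *
d=get_image('wrist');cv2.imwrite('pics/w13.png',d['frame'][:,:,::-1])
"
```

```text
t 24.93 pos [0.5131 0.0929 0.1172] F [-0.   0.6 -2.2] w 0.603 q7 -0.18
shift mm [-2.091e+02 -3.640e+01  2.000e-01] turn [-0.02 -0.    0.09]
```

View pics/w13.png

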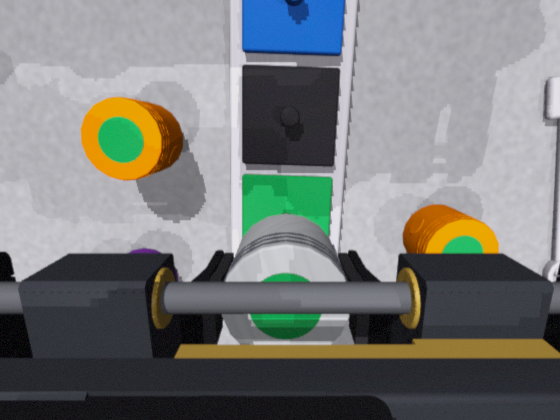

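Green is held upright.

Request:
play_rows --series '[0, -0.02, -0.003, 0, 0, 0, 0, 0, -0.06, -0.01, 0, 0, 0, 0, 0, -0.1, -0.017, 0, 0, 0, 0, 0, -0.14, -0.024, 0, 0, 0, 0, 0, -0.175, -0.031, 0, 0, 0, 0, 0, -0.2, -0.035, 0, 0, 0, 0, 0, -0.209, -0.036, 0, 0, 0, 0, 0, -0.209, -0.036, 0, 0, 0, 0, 0, -0.209, -0.036, 0, 0, 0, 0, 0, -0.209, -0.036, 0, 0, 0, 0]'

```text
time: 25.82
position: [0.4779, -0.114, 0.1169]
tool_rot: [-2.216, -2.225, 0.0]
ft_force: [0.3, 0.3, -2.2]
grip_width: 0.601
```

```bash
python3 -c "
from h import *
delta(.477,-.1163,.032)
from bench import *
d=get_image('wrist');cv2.imwrite('pics/w14.png',d['frame'][:,:,::-1])
"
```

```text
t 25.82 pos [ 0.4779 -0.114   0.1169] F [ 0.3  0.3 -2.2] w 0.601 q7 0.22
shift mm [-2.4 -0.8 84.9] turn [-0.06 -0.04  0.24]
```

View pics/w14.png

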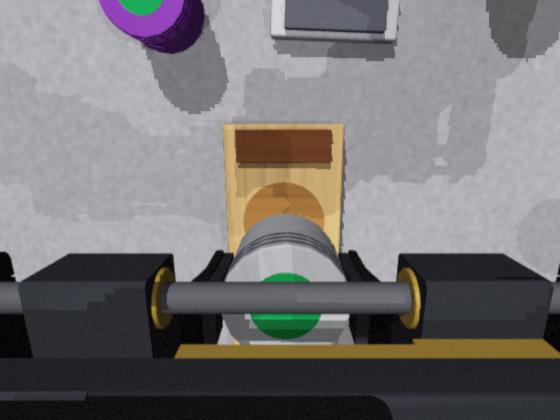

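Request:
play_rows --series '[0, -0.001, -0.001, 0.025, 0, 0, 0, 0, -0.001, -0.001, 0.045, 0, 0, 0, 0, -0.001, -0.001, 0.06, 0, 0, 0, 0, -0.001, -0.001, 0.07, 0, 0, 0, 0, -0.001, -0.001, 0.077, 0, 0, 0, 0, -0.001, -0.001, 0.081, 0, 0, 0, 0, -0.001, -0.001, 0.083, 0, 0, 0, 0, -0.001, -0.001, 0.084, 0, 0, 0, 0, -0.001, -0.001, 0.085, 0, 0, 0, 0, -0.001, -0.001, 0.085, 0, 0, 0]'

```text
time: 26.7
position: [0.4773, -0.1171, 0.033]
tool_rot: [2.219, 2.223, 0.001]
ft_force: [0.2, -0.7, -2.2]
grip_width: 0.607
```

Request:
play_rows --series '[0, 0, 0, 0.0005, 0, 0, 0, 0, 0, 0, 0.0005, 0, 0, 0, 0, 0, 0, 0.0005, 0, 0, 0, 0, 0, 0, 0.0005, 0, 0, 0]'

```text
time: 27.03
position: [0.4773, -0.1171, 0.0327]
tool_rot: [2.219, 2.223, 0.001]
ft_force: [-0.1, 1.9, 4.2]
grip_width: 0.604
```

Contact is 4.2 N, so it is seated. I'll release, rise, and back away so the cameras have a clear view.

Request:
play_rows --series '[100, 0, 0, 0, 0, 0, 0, 100, 0, 0, 0, 0, 0, 0, 100, 0, 0, 0, 0, 0, 0, 100, 0, 0, 0, 0, 0, 0, 100, 0, 0, 0, 0, 0, 0, 100, 0, 0, -0.02, 0, 0, 0, 100, 0, 0, -0.055, 0, 0, 0, 100, 0, 0, -0.09, 0, 0, 0, 100, 0, 0, -0.13, 0, 0, 0, 100, 0, 0, -0.16, 0, 0, 0]'

```text
time: 27.87
position: [0.4773, -0.1174, 0.195]
tool_rot: [2.219, 2.221, 0.003]
ft_force: [1.5, -0.1, 0.3]
grip_width: 0.996
```

Request:
play_rows --series '[100, 0.04, 0, 0, 0, 0, 0, 100, 0.08, 0, 0, 0, 0, 0, 100, 0.12, 0, 0, 0, 0, 0, 100, 0.16, 0, 0, 0, 0, 0, 100, 0.2, 0, 0, 0, 0, 0, 100, 0.24, 0, 0, 0, 0, 0, 100, 0.27, 0, 0, 0, 0, 0, 100, 0.28, 0, 0, 0, 0, 0, 100, 0.28, 0, 0, 0, 0, 0, 100, 0.28, 0, 0, 0, 0, 0]'

```text
time: 28.7
position: [0.4764, 0.1619, 0.1917]
tool_rot: [2.219, 2.223, -0.002]
ft_force: [-0.0, -0.1, 0.1]
grip_width: 1.002
```

Run:
```python
from h import *
from bench import *
d=get_image('top');a=d['frame'][90:300,90:470,::-1];cv2.imwrite('pics/t9.png',cv2.resize(a,None,fx=2.1,fy=2.1))
b=cv2.resize(d['frame'][205:275,282:462,::-1],None,fx=4.4,fy=4.4,interpolation=2);cv2.imwrite('pics/t9b.png',b)
s=get_image('scene')['frame'];cv2.imwrite('pics/s9.png',cv2.resize(s[120:280,130:450,::-1],None,fx=2.5,fy=2.5))
print(get_state()['time'])
for n,p in dict(red=(.4775,-.351),blue=(.4775,-.2727),black=(.477,-.1943),green=(.477,-.1169)).items():
    u,v=proj(d,[*p,.07]);print(n,'expected seated crown px in crop',round((u-282+.5)*4.4-.5),round((v-205+.5)*4.4-.5))
```

```text
28.8
red expected seated crown px in crop 637 160
blue expected seated crown px in crop 486 162
black expected seated crown px in crop 335 165
green expected seated crown px in crop 186 167
```

View pics/t9.png

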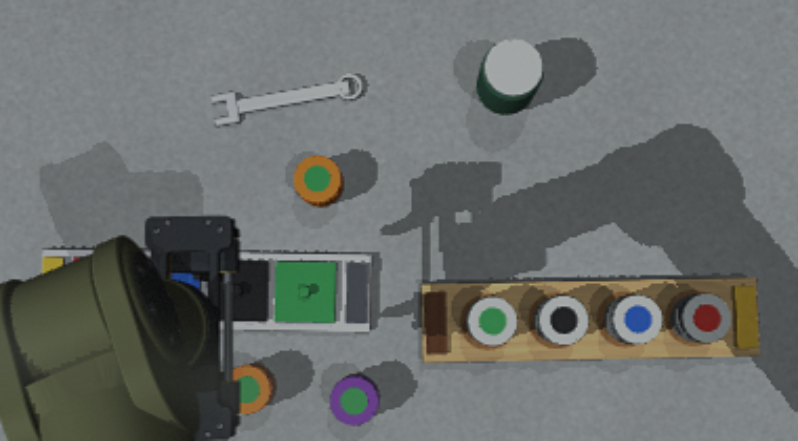

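View pics/t9b.png

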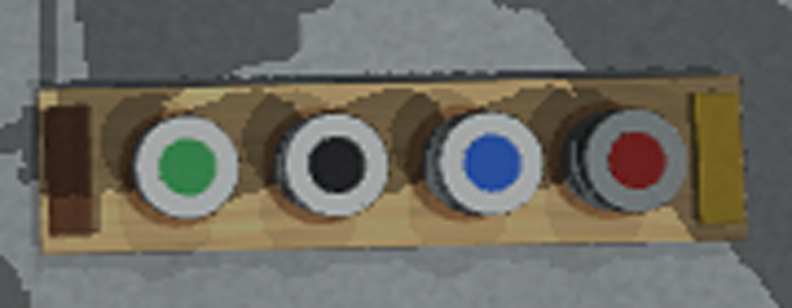

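View pics/s9.png

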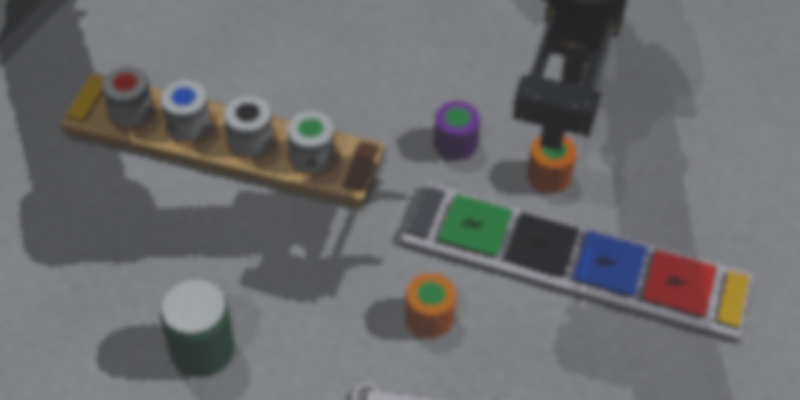

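The crowns read (637,160), (491,163), (336,165) and (187,167), within about 1 mm of what seated heights predict. The order from yellow is red, blue, black, green, and the bystanders have not moved.

```bash
python3 -c "
from bench import *
print(close_job(), get_state()['time'])"
```

```text
the job is handed in; nothing more can be done
the job is handed in; nothing more can be done
```

I moved all four pistons from the wash rack to the build rack and handed the job in at about 29 s. From the yellow end they stand red, blue, black, green, the same order as on the wash rack. Each was lowered until the wrist force showed light contact (1–8 N) before I released it.

**Last checks:** the top view shows all four upright, crowns within about 1 mm of where seated pistons should appear. The scene view shows all four wash pads empty. By eye, the orange and purple lookalikes, the spanner and the tin have not moved. The gripper was open and clear, about 0.19 m above the bench.

No check failed or disagreed. Blue was still hanging slightly after its first lowering, so I lowered it 1 mm more until it touched the board.

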